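# Ring the call bell for the finished rice bowl

## Task

The rice bowl is ready to be collected. Ring the call bell that stands right beside it (the large bowl, not the small sauce dish): press its plunger all the way down and let it spring back up. Do not sound the other bell, and leave the bell, the rice bowl and the other bell where they stand.

Things in the scene. Friction and masses are not known exactly. Their poses are not given: they have to be found in the camera images.
- bell_a_top (a point): Centre of the plunger's top face, 59 mm above the worktop, on the counter bell to ring: a loose pale steel dome bell (74 mm across, black foot, dome top at 42 mm, about 0.16 kg), the one of two like bells that has the rice bowl beside it. The plunger is a round knob 15 mm across, standing out of the middle of the dome. z is up; the point moves with the plunger.
- bell_a_plunger (a joint): Travel of that bell's plunger, in m: 0 is up (at rest), grows as it is pressed straight down, 0.004 is fully down (hard stop). A spring returns it; fully down takes about 5 N. The dome does not get in the way: 13 mm remain above it at full travel.
- bell_b_top (a point): The same point on the other bell, exactly like the first, which has a small black sauce dish (76 mm across, 30 mm high) beside it. It stands at least 28 cm from the bell to ring, to its left or its right; not to be sounded.
- bell_b_plunger (a joint): Travel of the other bell's plunger, in m: 0 up, 0.004 fully down, same spring.
- rice_bowl: Empty black rice bowl, loose, 116 mm across and 62 mm high; origin at the centre of its underside, z up. Its centre stands 125 to 135 mm from the bell to ring, behind it as the robot sees it (up to 40 degrees to either side), leaving about 35 mm between them.

How it is judged:
On the way, in this order (a step that is already met when the one before it is completed fails the run):
1. the plunger of the bell beside the rice bowl is pressed all the way down (value of joint bell_a_plunger above 0.0032 m), for 0.05 s.
2. the plunger has sprung back up (value of joint bell_a_plunger below 0.001 m), for 0.2 s.
At the end, for the whole second after the job is handed in: The plungers of both bells are up (within 1 mm of rest); both bells and the rice bowl are within 20 mm of where they started, and the rung bell stands upright within 10 degrees (value of joint each of bell_a_plunger, bell_b_plunger below 0.001 m and distance of each of bell_a_top, bell_b_top, rice_bowl from where it was at the start of the episode below 0.02 m and angle between bell_a_top's own z axis and vertical below 0.17 rad); the robot touches nothing.
It fails at once if the other bell is sounded (its plunger goes down more than 2 mm) (value of joint bell_b_plunger above 0.002 m).
It fails at once if the bell beside the rice bowl, the other bell or the rice bowl is shoved more than 20 mm from its place (distance of any of bell_a_top, bell_b_top, rice_bowl from where it was at the start of the episode above 0.02 m).
It also fails if it takes over 29 s, if anything falls off the work surface, if the arm or the gripper's body presses on something with over 40 N, if the wrist force passes 120 N, or if a joint passes its speed limit or range.

## Robot

A 6-joint arm with a two-finger parallel gripper is mounted at the origin on a cart in front of the work surface, level with it; the furniture and walls round the work are solid. World frame = base frame: x ahead of the robot, y to its left, z up, the work surface at z = 0. Lengths are in m, angles in rad, forces in N, time in s.
With the tool pointing down it reaches from about 0.375 to 0.975 m from the base axis. Payload 3.8 kg.
Tool frame: the origin (TCP) lies at the very end of the fingers, on their centre line; the grasp point (between the pads) lies 19 mm behind it; z points along the fingers, y is the line along which they close (so a half turn about z gives the same grasp; the last joint's range is limited). The gripper opens to 85 mm and grips with 20 to 120 N. Pads are 22 mm wide; open, the fingers measure 114 mm over their backs; the gripper's body (76 mm by 85 mm) begins 54 mm behind the grasp point. The pads swing forward as they close: fully open they stand 13 mm farther back than shut.
Start: joints at [-1.25, 0.264, 1.604, -0, 1.274, -0.037], TCP at [0.236, -0.632, 0.204] pointing down, gripper open.
Joint ranges: [-2.63, 2.63], [-0.94, 2.18], [0.31, 2.57], [-1.31, 4.45], [0, 2.66], [-2.55, 2.55]. Speed limits (rad/s): [2.57, 2.57, 3.14, 3.14, 3.14, 3.14].

## Interface

Orientations are given as a rotation vector (axis times angle).
In Python, from workcell import read_state, read_camera, calibration, finish_job gives the robot as it stands.
- The arm moves only by the tool step_arm, never from a script. Its argument "commands" is a list of rows, each an object of numbers: "fingers": the gripper's target within -1 to 1 (shut at 1, half-way at 0, fully open at -1); "dx", "dy", "dz": the shift along the tool's x, y, z in m; "roll": the turn about the tool's z in degrees. In form: [{"fingers": .., "dx": .., "dy": .., "dz": .., "roll": ..}, ...]. A call has 1 to 8 rows; each row is the pose to reach, as a shift and turn from the pose commanded when the call began, along the tool's axes at that moment; what a row does not reach only later rows make up. A row lasts 1/8 s, in which the tool goes at most 62.5 mm and 10.7 degrees, less where a joint would pass 70% of its speed; a pose out of reach is approached as far as the arm can. A call with a gripper value outside its range is refused whole. The fingers move at their own pace and stop on an object; "squeeze" is the grip in N (left out, the last holds). Time passes only in rows, so rows that repeat a pose let the fingers close. It gives the time, the measured TCP pose, the force, the opening and the grip force at its end, in the units of the state.
- read_state(): the state, without advancing time (a new reading comes with each control period).
- read_camera(name): name is "side" or "top"; returns (picture, depth): 384x512x3 uint8, blue, green, red; 384x512 float32, m along the optical axis (not along the pixel's ray), 0 where there is no reading.
- calibration(name): a dict with "intrinsics" (3x3 intrinsics, pixels), "world_to_cam" (4x4, takes a point from world to camera coordinates). Camera axes: x right, y up, looking along -z (the intrinsics and any distortion apply to the point x, -y, -z); pixel columns grow to the right and rows downward; lengths in m; the calibration is good to about 2 mm. A picture is of the moment at which its call begins. calibration takes no time and is no camera call.
- finish_job(): hands the job in; it is judged then, once.
The state is a dict: "time": time; "q": joint angles; "joint_vel": joint speeds; "joint_torque": joint torques, N m; "tool_pos": TCP position; "tcp_rot": TCP orientation; "wrist_force": force on the tool from outside, world axes, zero at the start; "torque": the same for the moment, N m; "width": opening from 0.0 (shut) to 1.0 (fully open); "grip_force": force on a finger pad.
Only numpy, scipy, OpenCV 4.12 (cv2) and the standard library are available. Lean on these libraries where they do the work, as an engineer would, in place of code of your own. Each camera call takes 0.05 s, during which the arm holds its last target. There are 200 camera calls.

## Working session

There is one attempt and no reset: what is moved stays moved. The work goes in short steps, Python scripts to look and compute and a tool call to move; the robot and the scene stay as the last step left them, time stands still between calls to the robot, and variables do not carry over. Pictures are saved under pics/ and viewed, at most 10 in all, crops included, and the job is handed in when it is done.

Besides the shell and the picture viewer there is one more tool, called after "Emit:" as name(argument=value, ...) on one line, values as JSON. step_arm: Moves the arm, as the interface text tells. Its arguments: {"type":"object","properties":{"commands":{"type":"array","items":{"type":"object","properties":{"fingers":{"type":"number"},"dx":{"type":"number"},"dy":{"type":"number"},"dz":{"type":"number"},"roll":{"type":"number"}}}},"squeeze":{"type":"number"}},"required":["commands"]}

```bash
mkdir -p pics; python3 - <<'E'
from workcell import *
import cv2,numpy as np
for n in ("top","side"):
    p,d=read_camera(n); cv2.imwrite(f"pics/{n}0.png",p); np.savez(f"{n}0.npz",p=p,d=d)
    c=calibration(n); print(n,c)
s=read_state(); print(s)
E
```

```text
top {'intrinsics': array([[388.09761257,   0.        , 264.08167092],
       [  0.        , 388.09761257, 186.35062114],
       [  0.        ,   0.        ,   1.        ]]), 'world_to_cam': array([[ 6.17008524e-02, -9.98094666e-01, -2.06917722e-04,
        -3.81262538e-02],
       [ 9.77644865e-01,  6.03949203e-02,  2.01402510e-01,
        -5.64644066e-01],
       [-2.01006274e-01, -1.26289986e-02,  9.79508543e-01,
        -9.02915172e-01],
       [ 0.00000000e+00,  0.00000000e+00,  0.00000000e+00,
         1.00000000e+00]])}
side {'intrinsics': array([[404.47126547,   0.        , 252.95604182],
       [  0.        , 404.47126547, 193.67552362],
       [  0.        ,   0.        ,   1.        ]]), 'world_to_cam': array([[ 0.99976836, -0.01094717, -0.01853076, -0.54718761],
       [ 0.02121512,  0.35618969,  0.9341728 , -0.08392233],
       [-0.00362609, -0.93434954,  0.35633942, -0.87645704],
       [ 0.        ,  0.        ,  0.        ,  1.        ]])}
{'time': 0.1, 'q': array([-1.24987923e+00,  2.64674760e-01,  1.60526238e+00, -5.27946688e-06,
        1.27373749e+00, -3.69064133e-02]), 'joint_vel': array([ 8.92309127e-04,  5.80956477e-05, -4.23027485e-03,  5.90615760e-04,
        1.51441139e-03, -2.46546349e-04]), 'joint_torque': array([ 1.57272651e-03, -5.16707325e+01, -3.68589020e+01,  5.32429704e-05,
        6.33824980e-03, -1.46334810e-05]), 'tool_pos': array([ 0.23616769, -0.63154426,  0.2023752 ]), 'tcp_rot': array([-3.08941847e+00, -5.58709815e-01,  4.70389320e-04]), 'wrist_force': array([ 0.43258169,  0.66142735, -0.32190819]), 'torque': array([ 0.03498942, -0.05761224,  0.00024682]), 'grip_force': 0.0, 'width': 1.0041278011150239}
```

View pics/top0.png

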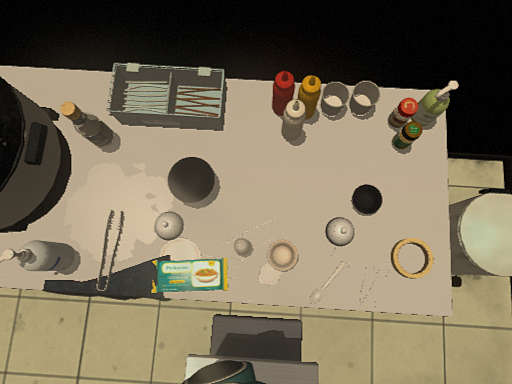

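View pics/side0.png

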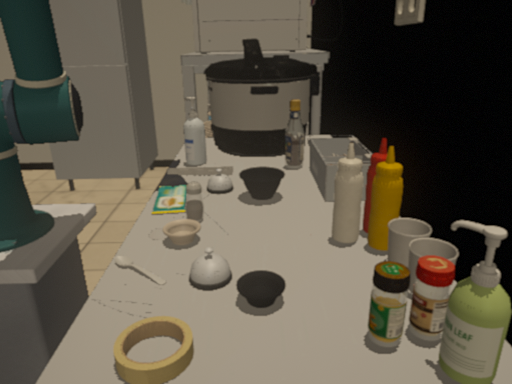

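Top view: the rice bowl is at about (192,180) with its bell at (169,225). The sauce dish is at (367,199) with the other bell at (340,231). I'll enlarge both bells.

```bash
python3 - <<'E'
import cv2,numpy as np
t=np.load("top0.npz");s=np.load("side0.npz")
a=cv2.resize(t["p"][200:250,144:194],(400,400),interpolation=cv2.INTER_CUBIC)
b=cv2.resize(s["p"][160:210,195:245],(400,400),interpolation=cv2.INTER_CUBIC)
cv2.imwrite("pics/crop.png",np.hstack([a,b]))
np.set_printoptions(precision=3,linewidth=200,suppress=True)
print(t["d"][216:232:1,160:180])
E
```

```text
[[0.975 0.971 0.966 0.967 0.965 0.965 0.963 0.965 0.967 0.964 0.967 0.968 0.969 0.973 0.972 0.975 0.978 0.981 0.985 0.994]
 [0.97  0.966 0.964 0.963 0.966 0.965 0.966 0.96  0.962 0.962 0.963 0.965 0.967 0.97  0.967 0.969 0.973 0.977 0.984 0.985]
 [0.965 0.962 0.964 0.963 0.963 0.962 0.963 0.964 0.963 0.961 0.964 0.964 0.965 0.966 0.969 0.97  0.974 0.975 0.976 0.979]
 [0.962 0.96  0.96  0.961 0.962 0.958 0.96  0.963 0.962 0.961 0.966 0.965 0.961 0.965 0.966 0.966 0.972 0.975 0.972 0.981]
 [0.963 0.964 0.96  0.959 0.962 0.961 0.96  0.958 0.959 0.96  0.96  0.965 0.962 0.961 0.963 0.967 0.967 0.972 0.977 0.975]
 [0.963 0.961 0.959 0.94  0.939 0.943 0.943 0.957 0.963 0.962 0.959 0.96  0.96  0.96  0.963 0.965 0.969 0.973 0.974 0.976]
 [0.96  0.96  0.944 0.944 0.938 0.94  0.945 0.956 0.957 0.959 0.958 0.959 0.965 0.959 0.961 0.966 0.966 0.97  0.972 0.974]
 [0.961 0.946 0.942 0.942 0.942 0.94  0.939 0.947 0.955 0.955 0.959 0.961 0.962 0.961 0.966 0.962 0.965 0.97  0.972 0.975]
 [0.956 0.941 0.942 0.939 0.939 0.939 0.942 0.944 0.955 0.96  0.96  0.957 0.957 0.961 0.961 0.961 0.964 0.968 0.971 
[... 168 characters left out ...]
0.957 0.954 0.957 0.958 0.957 0.957 0.961 0.96  0.963 0.964 0.966 0.968 0.969 0.973]
 [0.958 0.958 0.957 0.955 0.956 0.953 0.953 0.957 0.955 0.957 0.958 0.955 0.958 0.961 0.964 0.959 0.966 0.97  0.969 0.972]
 [0.958 0.956 0.957 0.956 0.955 0.958 0.957 0.957 0.956 0.954 0.956 0.958 0.96  0.961 0.962 0.962 0.964 0.969 0.971 0.974]
 [0.957 0.958 0.957 0.954 0.958 0.955 0.955 0.959 0.958 0.957 0.956 0.96  0.962 0.961 0.964 0.965 0.965 0.966 0.967 0.972]
 [0.959 0.956 0.953 0.958 0.    0.956 0.956 0.957 0.956 0.957 0.957 0.958 0.961 0.959 0.964 0.963 0.969 0.969 0.973 0.976]
 [0.957 0.956 0.955 0.958 0.957 0.959 0.956 0.956 0.96  0.956 0.957 0.959 0.964 0.962 0.962 0.967 0.969 0.968 0.975 0.979]]
```

View pics/crop.png

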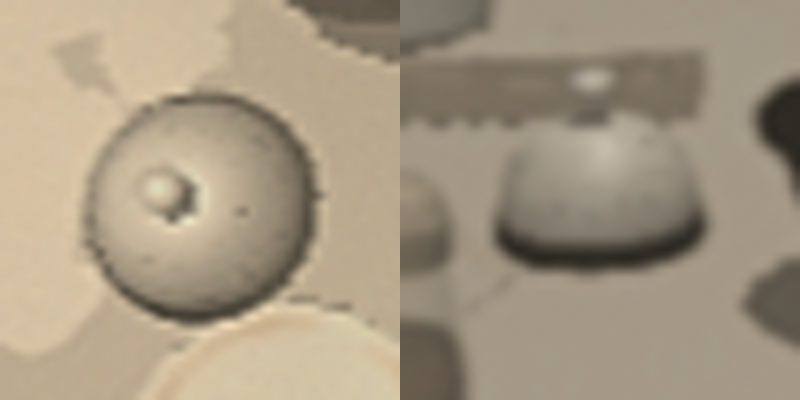

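Crops: the plunger knob is at top-view pixel (164.2,223.5) and side-view pixel (218.9,169.8), with nothing touching the dome.

```bash
cat > h.py <<'E'
import numpy as np
from workcell import *
from scipy.spatial.transform import Rotation as R
def ray(n,u,v,z):
    c=calibration(n);T=np.linalg.inv(c["world_to_cam"]);K=c["intrinsics"]
    d=np.linalg.inv(K)@[u,v,1]; d=T[:3,:3]@(d*[1,-1,-1]); o=T[:3,3]
    return o+d*(z-o[2])/d[2]
E
python3 - <<'E'
from h import *
np.set_printoptions(precision=4,suppress=True)
p=ray("top",164.2,223.5,.059);print("a",p,"side",ray("side",218.9,169.8,.057))
print("b dome",ray("top",340,231,.03),"shaker",ray("top",243,242,.07),"bowl",ray("top",192,180,.06))
s=read_state();M=R.from_rotvec(s["tcp_rot"]).as_matrix();print(M)
print("delta tool",M.T@(p-s["tool_pos"]), s["tool_pos"])
t=np.load("top0.npz")["d"];c=calibration("top");T=np.linalg.inv(c["world_to_cam"]);K=c["intrinsics"]
v,u=np.mgrid[:384,:512];P=np.stack([(u-K[0,2])/K[0,0]*t,-(v-K[1,2])/K[1,1]*t,-t],-1)@T[:3,:3].T+T[:3,3]
P=P[t>0]
for x in np.arange(.2,.9,.1): print(round(x,1),[ (lambda q: round(float(np.percentile(q,99.5)),2) if len(q) else -1)(P[(abs(P[:,0]-x-.05)<.05)&(abs(P[:,1]-y-.05)<.05),2]) for y in np.arange(-.6,.6,.1)])
E
```

```text
a [0.459  0.2326 0.059 ] side [0.46   0.2377 0.057 ]
b dome [ 0.47   -0.1984  0.03  ] shaker [0.4258 0.0382 0.07  ] bowl [0.5704 0.1759 0.06  ]
[[ 0.9367  0.3502 -0.0007]
 [ 0.3502 -0.9367  0.002 ]
 [ 0.0001 -0.0021 -1.    ]]
delta tool [ 0.5113 -0.7311  0.1449] [ 0.2362 -0.6315  0.2024]
0.2 [-0.7, 0.0, 0.01, 0.0, 0.01, 0.01, 0.27, 0.0, 0.01, 0.02, 0.01, 0.01]
0.3 [-1, 0.03, 0.03, 0.01, 0.01, 0.03, 0.04, 0.02, 0.01, 0.02, 0.21, 0.21]
0.4 [-1, 0.03, 0.03, 0.06, 0.06, 0.03, 0.09, 0.01, 0.06, 0.02, 0.01, 0.26]
0.5 [-1, 0.01, 0.03, 0.03, 0.02, 0.01, 0.01, 0.06, 0.06, 0.01, 0.31, 0.25]
0.6 [-1, 0.01, 0.1, 0.01, 0.01, 0.01, 0.01, 0.06, 0.06, 0.01, 0.3, 0.3]
0.7 [-1, 0.19, 0.19, 0.08, 0.19, 0.2, 0.01, 0.11, 0.11, 0.11, 0.13, 0.28]
0.8 [-1, 0.19, 0.12, 0.08, 0.17, 0.2, 0.01, 0.11, 0.11, 0.11, 0.01, 0.01]
```

Emit:
step_arm(commands=[{"fingers":1,"dx":0.044,"dy":-0.042},{"fingers":1,"dx":0.088,"dy":-0.084},{"fingers":1,"dx":0.131,"dy":-0.126},{"fingers":1,"dx":0.175,"dy":-0.168},{"fingers":1,"dx":0.219,"dy":-0.21},{"fingers":1,"dx":0.262,"dy":-0.252},{"fingers":1,"dx":0.306,"dy":-0.293},{"fingers":1,"dx":0.306,"dy":-0.293}], squeeze=30)

```text
invalid input
```

```bash
python3 - <<'E'
from h import *
s=read_state();M=R.from_rotvec(s["tcp_rot"]).as_matrix()
print(s, M.T@(np.array([.4595,.2345,.12])-s["tool_pos"]))
E
```

```text
{'time': 0.1, 'q': array([-1.24987923e+00,  2.64674760e-01,  1.60526238e+00, -5.27946688e-06,
        1.27373749e+00, -3.69064133e-02]), 'joint_vel': array([ 8.92309127e-04,  5.80956477e-05, -4.23027485e-03,  5.90615760e-04,
        1.51441139e-03, -2.46546349e-04]), 'joint_torque': array([ 1.57272651e-03, -5.16707325e+01, -3.68589020e+01,  5.32429704e-05,
        6.33824980e-03, -1.46334810e-05]), 'tool_pos': array([ 0.23616769, -0.63154426,  0.2023752 ]), 'tcp_rot': array([-3.08941847e+00, -5.58709815e-01,  4.70389320e-04]), 'wrist_force': array([ 0.43258169,  0.66142735, -0.32190819]), 'torque': array([ 0.03498942, -0.05761224,  0.00024682]), 'grip_force': 0.0, 'width': 1.0041278011150239} [ 0.51250215 -0.73279723  0.08393694]
```

Emit:
step_arm(commands=[{"fingers":1,"dx":0.044,"dy":-0.042,"dz":0,"roll":0},{"fingers":1,"dx":0.088,"dy":-0.084,"dz":0,"roll":0},{"fingers":1,"dx":0.131,"dy":-0.126,"dz":0,"roll":0},{"fingers":1,"dx":0.175,"dy":-0.168,"dz":0,"roll":0},{"fingers":1,"dx":0.219,"dy":-0.21,"dz":0,"roll":0},{"fingers":1,"dx":0.262,"dy":-0.252,"dz":0,"roll":0},{"fingers":1,"dx":0.306,"dy":-0.293,"dz":0,"roll":0},{"fingers":1,"dx":0.306,"dy":-0.293,"dz":0,"roll":0}], squeeze=30)

```text
time: 1.1
tool_pos: [0.4215, -0.2469, 0.2032]
tcp_rot: [-3.088, -0.568, -0.0]
wrist_force: [-0.4, 0.2, -0.2]
width: 0.003
grip_force: 0.0
```

Emit:
step_arm(commands=[{"fingers":1,"dx":0.0255,"dy":-0.0547,"dz":0,"roll":0},{"fingers":1,"dx":0.051,"dy":-0.1094,"dz":0,"roll":0},{"fingers":1,"dx":0.0766,"dy":-0.1641,"dz":0,"roll":0},{"fingers":1,"dx":0.102,"dy":-0.2188,"dz":0,"roll":0},{"fingers":1,"dx":0.1276,"dy":-0.2735,"dz":0,"roll":0},{"fingers":1,"dx":0.153,"dy":-0.3282,"dz":0,"roll":0},{"fingers":1,"dx":0.1787,"dy":-0.3829,"dz":0,"roll":0},{"fingers":1,"dx":0.204,"dy":-0.4376,"dz":0,"roll":0}])

```text
time: 2.1
tool_pos: [0.4587, 0.2315, 0.2034]
tcp_rot: [3.091, 0.558, 0.001]
wrist_force: [1.0, -0.5, 0.1]
width: -0.004
grip_force: 0.0
```

Emit:
step_arm(commands=[{"fingers":1,"dx":0,"dy":0,"dz":0.04,"roll":0},{"fingers":1,"dx":0,"dy":0,"dz":0.08,"roll":0},{"fingers":1,"dx":0,"dy":0,"dz":0.1,"roll":0},{"fingers":1,"dx":0,"dy":0,"dz":0.1,"roll":0}])

```text
time: 2.6
tool_pos: [0.4567, 0.2289, 0.1011]
tcp_rot: [3.09, 0.557, -0.008]
wrist_force: [-0.3, 0.1, 0.3]
width: -0.001
grip_force: 0.0
```

```bash
python3 - <<'E'
from h import *
import cv2
s=read_state();M=R.from_rotvec(s["tcp_rot"]).as_matrix()
print(s["tool_pos"], M.T@(np.array([.4595,.2345,.06])-s["tool_pos"]))
t,_=read_camera("top");p,_=read_camera("side")
cv2.imwrite("pics/c2.png",np.hstack([cv2.resize(t[185:260,120:220],(400,300),interpolation=2),cv2.resize(p[140:215,170:270],(400,300),interpolation=2)]))
E
```

```text
[0.45671559 0.22891649 0.1011176 ] [ 0.00477928 -0.00428798  0.04108962]
```

View pics/c2.png

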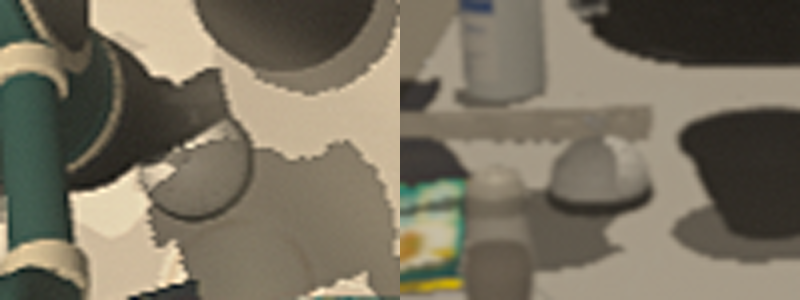

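The side crop shows the bell at about (220,182), but I can't make out the fingers above it. I'll check the full side view with the TCP projected into it.

```bash
python3 - <<'E'
from h import *
import cv2
s=read_state()
p,d=read_camera("side");c=calibration("side")
for z in (0,.05):
    q=c["world_to_cam"]@np.r_[s["tool_pos"]+[0,0,z],1];w=c["intrinsics"]@(q[:3]*[1,-1,-1]);print(w[:2]/w[2],-q[2])
cv2.imwrite("pics/s3.png",p)
E
```

```text
[217.42560692 153.47791954] 1.0560885590804554
[216.45495266 134.59220354] 1.038271587897808
```

View pics/s3.png

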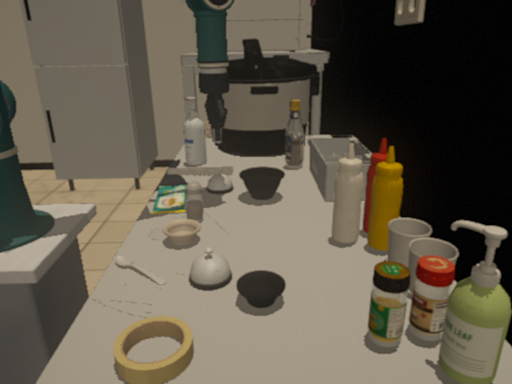

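The gripper is above the bell, with its tip at about (219,143). The prediction was row 153, so I'll check with depth.

```bash
python3 - <<'E'
from h import *
import cv2
np.set_printoptions(precision=3,linewidth=220,suppress=True)
p,d=read_camera("side");c=calibration("side");K=c["intrinsics"];T=np.linalg.inv(c["world_to_cam"])
print(d[126:160:2,206:232:2])
for v in range(126,156,3):
    for u in (218,):
        t=d[v,u]; print(v,u,(T@[(u-K[0,2])/K[0,0]*t,-(v-K[1,2])/K[0,0]*t,-t,1])[:3])
cv2.imwrite("pics/s4.png",cv2.resize(p[110:210,180:260],(480,600),interpolation=2))
s=read_state();print(s["tool_pos"],s["q"],s["tcp_rot"])
E
```

```text
[[1.835 1.849 1.038 1.016 1.    1.002 1.    1.007 1.344 1.334 1.33  1.314 1.317]
 [1.74  1.736 1.726 1.028 1.024 1.018 1.019 1.029 1.354 1.347 1.342 1.326 1.316]
 [1.751 1.745 1.739 1.031 1.025 1.02  1.022 1.036 1.356 1.349 1.345 1.335 1.329]
 [1.757 1.758 1.727 1.03  0.    1.024 1.024 1.027 1.36  1.349 1.342 1.339 1.332]
 [1.768 1.758 1.735 1.033 1.03  1.025 1.028 1.027 1.365 1.358 1.349 1.342 1.334]
 [1.838 1.758 1.748 1.034 1.032 1.026 1.031 1.028 1.37  1.364 1.354 1.348 1.343]
 [1.675 1.665 1.67  1.038 1.033 1.029 1.028 1.033 1.374 1.367 1.356 1.345 1.346]
 [1.635 1.63  1.637 1.041 1.034 1.032 1.032 1.04  1.381 1.366 1.356 1.36  1.346]
 [1.602 1.602 1.611 1.602 1.036 1.037 1.04  1.393 1.387 1.375 1.366 1.356 1.355]
 [1.57  1.575 1.571 1.576 1.428 1.405 1.405 1.394 1.389 1.379 1.367 1.358 1.357]
 [1.544 1.547 1.541 1.543 1.54  1.54  1.406 1.401 1.395 1.38  1.371 1.368 1.359]
 [1.508 1.517 1.513 1.514 1.514 1.517 1.439 1.413 1.402 1.392 1.378 1.367 1.359]
 [1.488 1.486 1.48  1.481 1.487 1.487 1.486 1.42  1.404 1.397 1.386 1.379 1.367]
 [1.463 1.457 1.462 1.453 1.458 1.459 1.456 1.462 1.459 1.401 1.389 1.383 1.378]
 [1.439 1.439 1.434 1.436 1.438 1.428 1.436 1.435 1.429 1.428 1.428 1.429 1.382]
 [1.409 1.411 1.406 1.407 1.406 1.41  1.408 1.407 1.41  1.406 1.408 1.4   1.405]
 [1.386 1.388 1.388 1.386 1.387 1.383 1.381 1.381 1.382 1.381 1.385 1.381 1.379]]
126 218 [0.466 0.2   0.182]
129 218 [0.464 0.221 0.17 ]
132 218 [0.464 0.218 0.163]
135 218 [0.464 0.218 0.156]
138 218 [0.464 0.217 0.148]
141 218 [0.463 0.223 0.139]
144 218 [0.433 0.581 0.043]
147 218 [0.431 0.597 0.029]
150 218 [0.426 0.652 0.003]
153 218 [0.429 0.605 0.005]
[0.46  0.231 0.105] [ 0.417  0.043  2.048 -0.     1.048  1.631] [-3.091 -0.558 -0.004]
```

View pics/s4.png

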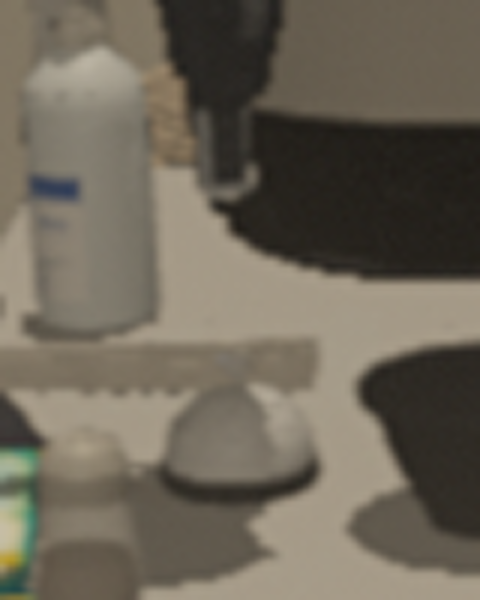

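Emit:
step_arm(commands=[{"fingers":1,"dx":0,"dy":-0.002,"dz":0.012,"roll":0},{"fingers":1,"dx":0,"dy":-0.002,"dz":0.024,"roll":0},{"fingers":1,"dx":0,"dy":-0.002,"dz":0.032,"roll":0},{"fingers":1,"dx":0,"dy":-0.002,"dz":0.036,"roll":0},{"fingers":1,"dx":0,"dy":-0.002,"dz":0.036,"roll":0},{"fingers":1,"dx":0,"dy":-0.002,"dz":0.036,"roll":0}])

```text
time: 3.55
tool_pos: [0.4578, 0.2327, 0.0679]
tcp_rot: [-3.091, -0.559, -0.001]
wrist_force: [-0.1, 0.0, -0.8]
width: 0.002
grip_force: 0.0
```

```bash
python3 - <<'E'
from h import *
import cv2
p,d=read_camera("side");t,_=read_camera("top")
cv2.imwrite("pics/s5.png",np.hstack([cv2.resize(p[120:195,185:252],(400,450),interpolation=2),cv2.resize(t[190:250,137:190],(400,450),interpolation=2)]))
s=read_state();print(s["tool_pos"],s["wrist_force"],s["width"])
E
```

```text
[0.45791107 0.23274607 0.06800134] [ 0.60363804 -0.13080935 -0.1329469 ] 0.00243925584601092
```

View pics/s5.png

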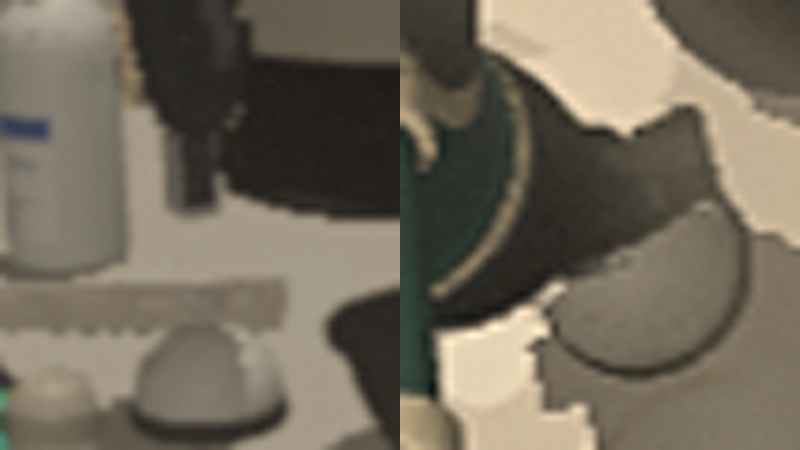

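The side crop shows the fingertip end at about (217,155) and the knob at about (219,170), so a real gap remains. I'll descend in small steps, watching the force.

Emit:
step_arm(commands=[{"fingers":1,"dx":0.002,"dy":0,"dz":0.004,"roll":0},{"fingers":1,"dx":0.002,"dy":0,"dz":0.007,"roll":0},{"fingers":1,"dx":0.002,"dy":0,"dz":0.007,"roll":0}])

```text
time: 4.03
tool_pos: [0.459, 0.2331, 0.0601]
tcp_rot: [3.091, 0.559, -0.001]
wrist_force: [0.5, -0.2, -0.2]
width: -0.002
grip_force: 0.0
```

```bash
python3 - <<'E'
from h import *
p,d=read_camera("side");c=calibration("side");K=c["intrinsics"];T=np.linalg.inv(c["world_to_cam"])
np.set_printoptions(precision=3,linewidth=200,suppress=True)
v,u=np.mgrid[140:172,205:232];t=d[140:172,205:232]
P=np.stack([(u-K[0,2])/K[0,0]*t,-(v-K[1,2])/K[0,0]*t,-t],-1)@T[:3,:3].T+T[:3,3]
for r in range(0,32,2):
    m=(t[r]>0)&(P[r,:,1]<.3)&(P[r,:,2]>.05)
    if m.any(): print(r+140,u[r][m].min(),u[r][m].max(),np.median(P[r][m],0),P[r][m][:,0].min(),P[r][m][:,0].max())
s=read_state();print(s["tool_pos"],s["wrist_force"])
E
```

```text
140 211 224 [0.463 0.206 0.145] 0.44352794722070565 0.4795242641406712
142 211 224 [0.463 0.206 0.14 ] 0.4436093720200234 0.4790131031828613
144 212 221 [0.459 0.217 0.132] 0.44588878515527836 0.46916731684655355
146 212 221 [0.459 0.224 0.126] 0.4455413937730859 0.4691560588001882
148 212 221 [0.458 0.224 0.12 ] 0.44495924364777695 0.4688644519555903
150 213 221 [0.459 0.223 0.115] 0.4479658543474767 0.4686314785911686
152 213 221 [0.459 0.224 0.11 ] 0.4479189177381665 0.4683778279584797
154 213 221 [0.459 0.222 0.105] 0.4475988452824898 0.46883935462308635
156 213 221 [0.458 0.222 0.099] 0.4472154531523114 0.4681431718152831
158 214 221 [0.459 0.227 0.093] 0.4500628638719062 0.46746718016266653
168 218 218 [0.458 0.241 0.061] 0.45755262474515124 0.45755262474515124
170 216 220 [0.458 0.228 0.059] 0.4530102605351573 0.4636724030733715
[0.459 0.233 0.06 ] [ 0.288 -0.678 -0.333]
```

The visible fingertip ends about 31 mm above the reported TCP. It's well aligned in x and y with the knob, so I'll go down by camera and force rather than trust the reported height.

Emit:
step_arm(commands=[{"fingers":1,"dx":0,"dy":0,"dz":0.006,"roll":0},{"fingers":1,"dx":0,"dy":0,"dz":0.012,"roll":0},{"fingers":1,"dx":0,"dy":0,"dz":0.018,"roll":0},{"fingers":1,"dx":0,"dy":0,"dz":0.022,"roll":0},{"fingers":1,"dx":0,"dy":0,"dz":0.022,"roll":0}])

```text
time: 4.7
tool_pos: [0.459, 0.2331, 0.038]
tcp_rot: [3.091, 0.559, -0.002]
wrist_force: [0.1, -0.3, 0.3]
width: 0.0
grip_force: 0.0
```

```bash
cat > look.py <<'E'
from h import *
import sys,cv2
p,d=read_camera("side");c=calibration("side");K=c["intrinsics"];T=np.linalg.inv(c["world_to_cam"])
np.set_printoptions(precision=3,linewidth=200,suppress=True)
v,u=np.mgrid[150:182,205:232];t=d[150:182,205:232]
P=np.stack([(u-K[0,2])/K[0,0]*t,-(v-K[1,2])/K[0,0]*t,-t],-1)@T[:3,:3].T+T[:3,3]
for r in range(4,26):
    m=(t[r]>0)&(P[r,:,1]<.3)&(P[r,:,2]>.03)
    if m.any(): print(r+150,u[r][m].min(),u[r][m].max(),np.median(P[r][m],0))
cv2.imwrite("pics/%s.png"%sys.argv[1],cv2.resize(p[130:205,180:255],(600,600),interpolation=2))
s=read_state();print(s["tool_pos"],s["wrist_force"])
E
python3 look.py s6
```

```text
154 213 221 [0.459 0.222 0.105]
155 213 221 [0.459 0.223 0.102]
156 213 221 [0.459 0.223 0.099]
157 213 221 [0.458 0.223 0.097]
158 213 221 [0.458 0.221 0.094]
159 213 221 [0.458 0.223 0.091]
160 213 222 [0.459 0.222 0.089]
161 213 222 [0.459 0.223 0.086]
162 213 222 [0.459 0.221 0.083]
163 213 222 [0.459 0.223 0.08 ]
164 213 222 [0.459 0.221 0.078]
165 214 222 [0.459 0.224 0.074]
166 215 221 [0.459 0.227 0.071]
167 216 216 [0.454 0.227 0.068]
168 218 218 [0.458 0.24  0.061]
169 216 220 [0.458 0.233 0.061]
170 216 220 [0.458 0.229 0.059]
171 216 220 [0.458 0.229 0.056]
172 218 219 [0.459 0.235 0.052]
174 215 224 [0.461 0.239 0.045]
175 212 226 [0.461 0.233 0.044]
[0.459 0.233 0.038] [-0.542 -0.353 -0.262]
```

Emit:
step_arm(commands=[{"fingers":1,"dx":0,"dy":0,"dz":0.003,"roll":0},{"fingers":1,"dx":0,"dy":0,"dz":0.006,"roll":0},{"fingers":1,"dx":0,"dy":0,"dz":0.008,"roll":0},{"fingers":1,"dx":0,"dy":0,"dz":0.009,"roll":0},{"fingers":1,"dx":0,"dy":0,"dz":0.009,"roll":0}])

```text
time: 5.38
tool_pos: [0.4594, 0.2333, 0.0297]
tcp_rot: [3.091, 0.559, -0.0]
wrist_force: [-1.4, -0.9, 2.7]
width: 0.002
grip_force: 1.0
```

Emit:
step_arm(commands=[{"fingers":1,"dx":0,"dy":0,"dz":0.001,"roll":0},{"fingers":1,"dx":0,"dy":0,"dz":0.002,"roll":0},{"fingers":1,"dx":0,"dy":0,"dz":0.002,"roll":0}])

```text
time: 5.75
tool_pos: [0.4594, 0.2333, 0.0277]
tcp_rot: [3.091, 0.559, -0.0]
wrist_force: [-2.3, -1.3, 4.2]
width: 0.003
grip_force: 2.1
```

Emit:
step_arm(commands=[{"fingers":1,"dx":0,"dy":0,"dz":0.001,"roll":0},{"fingers":1,"dx":0,"dy":0,"dz":0.0015,"roll":0},{"fingers":1,"dx":0,"dy":0,"dz":0.0015,"roll":0}])

```text
time: 6.12
tool_pos: [0.4595, 0.2333, 0.0273]
tcp_rot: [3.091, 0.559, -0.0]
wrist_force: [-4.8, -2.0, 11.1]
width: 0.002
grip_force: 6.0
```

```bash
python3 look.py s7
```

```text
154 212 225 [0.464 0.205 0.109]
155 212 225 [0.464 0.207 0.106]
156 214 222 [0.462 0.209 0.103]
157 213 222 [0.46  0.22  0.097]
158 213 222 [0.46  0.222 0.094]
159 213 222 [0.459 0.223 0.091]
160 213 222 [0.459 0.222 0.089]
161 213 222 [0.459 0.222 0.086]
162 213 222 [0.459 0.223 0.083]
163 213 222 [0.459 0.222 0.081]
164 214 221 [0.458 0.223 0.078]
165 214 222 [0.46  0.223 0.075]
166 214 222 [0.458 0.222 0.072]
167 214 222 [0.459 0.224 0.069]
168 214 222 [0.459 0.223 0.067]
169 214 222 [0.459 0.228 0.062]
170 215 221 [0.458 0.227 0.06 ]
171 216 221 [0.459 0.232 0.056]
172 216 220 [0.458 0.228 0.054]
173 218 219 [0.459 0.23  0.051]
174 215 224 [0.461 0.24  0.045]
175 212 226 [0.46  0.234 0.044]
[0.459 0.233 0.027] [-4.946 -2.352 12.323]
```

View pics/s7.png

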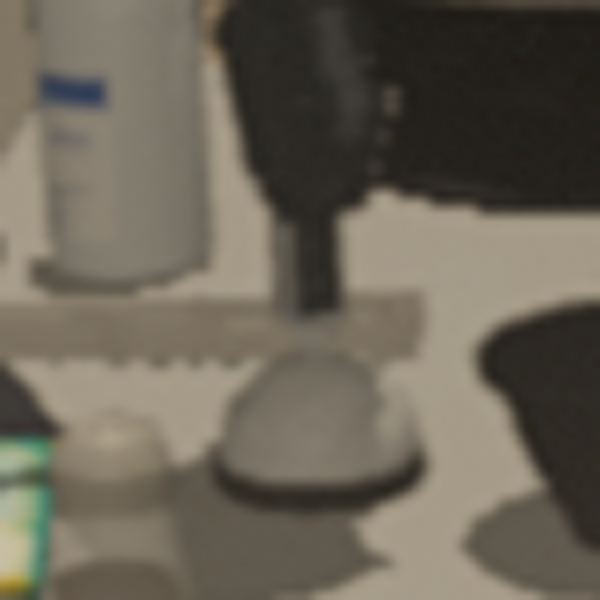

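The picture shows the fingertip on the knob at about row 170. The force went from 4 N to 12 N with almost no further travel, so the plunger is on its hard stop. Retracting straight up.

Emit:
step_arm(commands=[{"fingers":1,"dx":0,"dy":0,"dz":-0.003,"roll":0},{"fingers":1,"dx":0,"dy":0,"dz":-0.01,"roll":0},{"fingers":1,"dx":0,"dy":0,"dz":-0.03,"roll":0},{"fingers":1,"dx":0,"dy":0,"dz":-0.06,"roll":0},{"fingers":1,"dx":0,"dy":0,"dz":-0.1,"roll":0},{"fingers":1,"dx":0,"dy":0,"dz":-0.12,"roll":0},{"fingers":1,"dx":0,"dy":0,"dz":-0.12,"roll":0},{"fingers":1,"dx":0,"dy":0,"dz":-0.12,"roll":0}])

```text
time: 7.18
tool_pos: [0.4587, 0.2329, 0.1449]
tcp_rot: [3.091, 0.559, -0.002]
wrist_force: [0.4, 0.3, 0.3]
width: -0.001
grip_force: 0.0
```

```bash
python3 look.py s8; python3 - <<'E'
import cv2,numpy as np
a=np.load("side0.npz")["p"][130:205,180:255]
cv2.imwrite("pics/cmp.png",np.hstack([cv2.resize(a,(400,400)),cv2.resize(cv2.imread("pics/s8.png"),(400,400))]))
E
```

```text
168 218 218 [0.458 0.239 0.062]
169 216 220 [0.458 0.231 0.061]
170 216 220 [0.458 0.23  0.059]
171 216 220 [0.458 0.229 0.056]
172 218 219 [0.459 0.234 0.052]
174 215 224 [0.461 0.24  0.045]
175 212 226 [0.461 0.233 0.044]
[0.458 0.233 0.144] [-0.846  0.525 -1.014]
```

View pics/cmp.png

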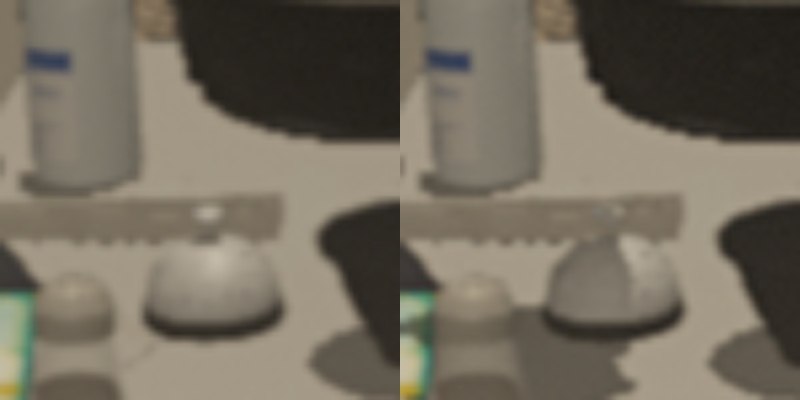

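The before and after crops match: the bell, its knob (about (219,170)) and the bowl are unmoved, the plunger is up, and the gripper is clear.

```bash
python3 -c "
from workcell import *
print(finish_job())"
```

```text
the job is handed in; nothing more can be done
None
```

I rang the bell beside the rice bowl and handed the job in; no verdict came back. The force jumped from 4 N to 12 N with almost no further travel, so the plunger hit its stop. It sprang back up, the bell and bowl look unmoved, and I never went near the other bell with the tool lowered.

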